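# Set the cured specimens on their test fixtures

### The arm

A 6-joint arm with a two-finger parallel gripper is mounted at the origin on the work surface. World frame = base frame: x ahead of the robot, y to its left, z up, the work surface at z = 0. Lengths are in m, angles in rad, forces in N, time in s.
With the tool pointing down it reaches from about 0.25 to 0.775 m from the base axis. Payload 4 kg.
Tool frame: the origin (TCP) lies midway between the tips of the shut fingers; the grasp point (between the pads) lies 19 mm behind it; z points along the fingers, y is the direction in which the jaws open and shut (so a half turn about z gives the same grasp; the last joint's range is limited). The gripper opens to 94 mm and grips with 3 to 60 N. Pads are 16 mm wide; open, the fingers measure 119 mm over their backs; the gripper's body (75 mm by 177 mm) begins 78 mm behind the grasp point.
Start: joints at [1.08, 0.087, 1.371, -0, 1.684, -0.103], TCP at [0.208, 0.509, 0.206] pointing down, gripper open.
Joint ranges: [-3.1, 3.1], [-0.76, 2.03], [0.27, 2.55], [-1.08, 4.22], [0.17, 2.65], [-2.57, 2.57]. Speed limits (rad/s): [2.79, 2.79, 3.14, 3.14, 3.14, 3.14].

### API

Orientations are given as [roll, pitch, yaw] about the fixed x, y, z axes, in that order (R = Rz(yaw) Ry(pitch) Rx(roll)).
In Python, from bench import get_obs, snapshot, ticket gives the robot as it stands.
- The arm moves only by the shell command python3 -m creep 'ROWS' [OPENING]. ROWS is JSON, a list that holds one entry, the list of rows, each a list of 4 numbers: the shift along the tool's x, y, z in mm, then the turn about the tool's z in degrees. A call has 1 to 8 rows; each row shifts and turns the commanded pose from where the row before left it, along the tool's axes as they then stand; what a row does not reach is not made up. A row lasts 1/8 s, in which the tool goes at most 62.5 mm and 10.7 degrees, less where a joint would pass 70% of its speed; a pose out of reach is approached as far as the arm can. A call with a gripper value outside its range is refused whole. OPENING is the opening, from 0 (shut) to 1 (fully open), set as the call begins (- or left out, the last holds). The fingers move at their own pace and stop on an object; the grip force is fixed at half the most. Time passes only in rows, so rows that do not move let the fingers close. It gives the time, the measured TCP pose, the force and the opening at its end, in the units of the state.
- get_obs(): the state, without advancing time (a new reading comes with each control period).
- snapshot(name): name is "scene" or "top"; returns a dict with "color" (480x640x3 uint8, red, green, blue), "depth" (480x640 float32, m along the optical axis (not along the pixel's ray), 0 where there is no reading), "fx", "fy", "cx", "cy" (pixels), "extrinsics" (4x4, takes a point from world to camera coordinates). Camera axes: x right, y down, z forward; pixel columns grow to the right and rows downward; lengths in m; the calibration is good to about 2 mm. A picture is of the moment at which its call begins.
- ticket.close_job(): hands the job in, once; it reports no verdict.
The state is a dict: "time": time; "joint_positions": joint angles; "qvel": joint speeds; "joint_torque": joint torques, N m; "tool_pos": TCP position; "ee_rot": TCP orientation; "wrist_force": force on the tool from outside, world axes, zero at the start; "wrist_torque": the same for the moment, N m; "width": finger opening in m.
Only numpy, scipy, OpenCV 4.12 (cv2) and the standard library are available. Lean on these libraries where they do the work, as an engineer would, in place of code of your own. Each camera call takes 0.05 s, during which the arm holds its last target. There are 200 camera calls.

### The job

Get the four cured cement-treated sand specimens ready for testing by setting each on the fixture made for it: the long prism lengthwise across both rollers of the bending jig, the cube on the square platen with its sides parallel to the platen's, and each cylinder upright on the triaxial pedestal of its own diameter. Centre every specimen on its fixture. They are brittle, so set them down without dropping or tipping them over, and do not disturb the split ring and the calliper lying on the bench.

Things in the scene. Friction and masses are not known exactly. Their poses are not given: they have to be found in the camera images.
- prism: Loose grey-brown prism of cement-treated sand, 160 mm long (its x axis), 40 mm wide (y) and 40 mm high (z), lying flat, about 0.5 kg. Origin: centre of the underside. Either end may go either way.
- cube: Loose grey-brown cube of cement-treated sand, 50 mm each way, about 0.25 kg. Origin: centre of the underside; x and y square to its side faces, z up. Any of its four sides may face any way.
- tall_cyl: Loose grey-brown cylinder of cement-treated sand, standing: 50 mm in diameter, 100 mm high, about 0.4 kg. Origin: centre of the underside; z up along its axis. Belongs on wide_base.
- short_cyl: Loose grey-brown cylinder of cement-treated sand, standing: 38 mm in diameter, 76 mm high, about 0.18 kg. Origin: centre of the underside; z up along its axis. Belongs on narrow_base.
- bending_jig: Lower half of a bending jig, fixed: dark steel plate 190 mm long (x), 80 wide (y), 15 thick, with two steel rollers, 12 mm thick and 56 long, lying along y on support blocks at x = -50 and +50 mm. The prism rests on the roller tops, 45 mm above the bench, its length along x, its middle midway between the rollers. Origin: centre of the underside, on the bench; z up.
- cube_platen: Platen for cubes, fixed: dark steel base plate 110 x 110 mm, 18 mm thick, with a bright square steel platen 52 x 52 mm on a neck in the middle, its sides parallel to the base plate's; the flat top is 45 mm above the bench. Origin: centre of the underside, on the bench; x and y square to the platen's sides, z up.
- wide_base: Triaxial cell base, fixed: aluminium disc 132 mm in diameter, 25 thick, with a central round pedestal 50 mm in diameter topped by a pale porous disc of the same diameter, its flat top 55 mm above the bench. Two brass valves with black levers, 25 mm high, stick out on the +x side to 90 mm from the centre. Origin: centre of the underside, on the bench; z up.
- narrow_base: Triaxial cell base, fixed: aluminium disc 112 mm in diameter, 25 thick, with a central round pedestal 38 mm in diameter topped by a pale porous disc of the same diameter, its flat top 55 mm above the bench. Two brass valves with black levers, 25 mm high, stick out on the +x side to 80 mm from the centre. Origin: centre of the underside, on the bench; z up.
- split_ring: Bystander, loose: aluminium split ring lying flat, 140 mm outside diameter, 118 mm inside, 50 mm high, with clamp lugs that reach 96 mm from the centre on its +x side, 0.9 kg. Origin: centre of the ring on the bench. Leave it alone.
- calliper: Bystander, loose: steel calliper lying flat, 210 mm long along x, jaws to -y at its -x end, up to 13 mm high, 0.2 kg. Origin: middle of the beam on the bench. Leave it alone.
Mind the look-alikes: they are no part of the job. What is shaped like the tall_cyl but green or purple is not meant.

How it is judged:
By the outcome, as a careful person would: the job done as asked, in the order asked, and still so for the second after the job is handed in, with the robot touching nothing.
It also fails if it takes over 112 s, if anything falls off the work surface, if the arm or the gripper's body presses on something with over 40 N, if the wrist force passes 120 N, or if a joint passes its speed limit or range.

## Working session

There is one attempt and no reset: what is moved stays moved. The work goes in short steps, Python scripts to look and compute and a shell command to move; the robot and the scene stay as the last step left them, time stands still between calls to the robot, and variables do not carry over. Pictures are saved under pics/ and viewed, on a budget of 14 in all, crops included, one or two more only if the job needs it, and the job is handed in when it is done.

```bash
mkdir -p pics; ls; python3 - <<'E'
from bench import get_obs, snapshot
import cv2,numpy as np
for n in("scene","top"):
    s=snapshot(n); cv2.imwrite(f"pics/{n}0.png",s["color"][:,:,::-1]); np.savez(f"{n}0.npz",**s)
    print(n,s["fx"],s["fy"],s["cx"],s["cy"],np.round(s["extrinsics"],4).tolist(),(s["depth"]>0).mean())
o=get_obs();print({k:np.round(v,3).tolist() for k,v in o.items()})
E
```

```text
pics
scene 462.86373043553647 462.86373043553647 321.2183252709906 242.24422997885625 [[-0.2684, 0.9633, -0.0056, 0.1372], [0.7453, 0.2039, -0.6348, -0.352], [-0.6104, -0.1745, -0.7726, 1.3614], [0.0, 0.0, 0.0, 1.0]] 0.9959342447916667
top 456.38856168679445 456.38856168679445 317.3645950008404 233.0754657008377 [[0.0047, -0.9998, 0.0204, 0.0023], [-0.9865, -0.008, -0.1637, 0.48], [0.1638, -0.0194, -0.9863, 1.2059], [0.0, 0.0, 0.0, 1.0]] 0.9959114583333334
{'time': 0.1, 'joint_positions': [1.08, 0.088, 1.372, -0.0, 1.684, -0.103], 'qvel': [-0.001, -0.0, -0.003, -0.001, 0.001, -0.001], 'joint_torque': [0.002, -34.125, -30.33, 0.072, 0.03, -0.0], 'tool_pos': [0.208, 0.509, 0.204], 'ee_rot': [-3.14, -0.0, 2.754], 'wrist_force': [-0.819, 0.01, -1.695], 'wrist_torque': [-0.032, -0.009, 0.05], 'width': 0.094}
```

View pics/scene0.png

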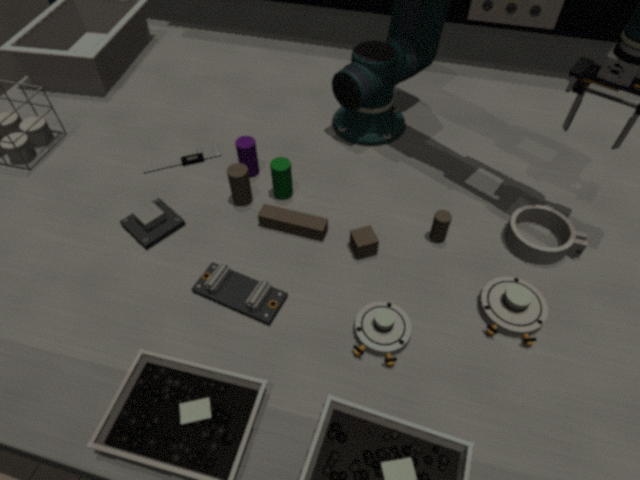

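View pics/top0.png

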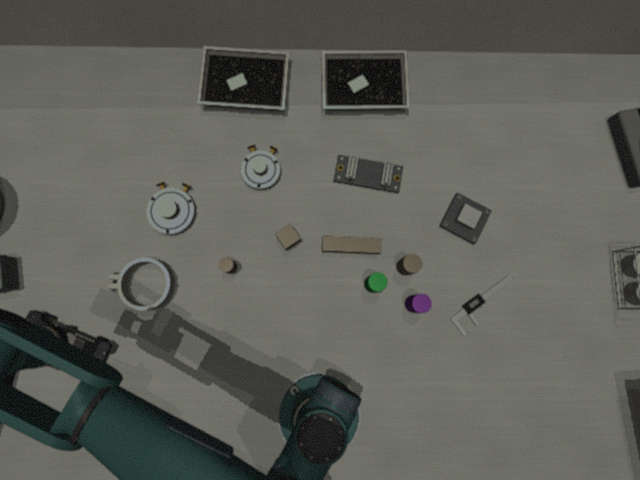

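The scene view shows the specimens mid-bench: tall cylinder (240,185), prism (293,222), cube (364,242) and short cylinder (440,226). The fixtures are the jig (240,292), narrow base (384,325) and wide base (514,303). The platen at (152,222) is seen at an angle.

In the top view, +x is up and +y is left. Prism (351,245), cube (288,237), tall (409,264), short (228,265), jig (368,173), platen (466,217), narrow (261,168), wide (171,210).

Next I'll measure from both depth views.

```bash
cat > h.py <<'E'
import numpy as np,cv2
def cloud(s):
    d=s["depth"].astype(float); v,u=np.mgrid[:480,:640]
    P=np.stack([(u-s["cx"])/s["fx"]*d,(v-s["cy"])/s["fy"]*d,d],-1)
    E=s["extrinsics"]; W=(P-E[:3,3])@E[:3,:3]
    W[d==0]=np.nan; return W
def measure(W,c,r,zlo,zhi):
    """points of height zlo..zhi within r of c: biggest blob's rect and circle in xy, height"""
    m=(np.hypot(W[...,0]-c[0],W[...,1]-c[1])<r)&(W[...,2]>zlo)&(W[...,2]<zhi)
    n,l,st,_=cv2.connectedComponentsWithStats(m.astype(np.uint8),connectivity=8)
    if n<2: return None
    k=1+np.argmax(st[1:,4]); p=W[l==k]
    xy=(p[:,:2]*1000).astype(np.float32)
    (a,b),(w,h),ang=cv2.minAreaRect(xy); (ca,cb),cr=cv2.minEnclosingCircle(xy)
    return dict(n=len(p),mean=np.round(xy.mean(0),1),rect=np.round([a,b,w,h,ang],1),circ=np.round([ca,cb,cr],1),z=np.round(np.percentile(p[:,2]*1000,[5,50,95]),1))
E
python3 - <<'E'
from h import *
S={n:np.load(n+"0.npz") for n in("top","scene")}; W={n:cloud(S[n]) for n in S}
px=dict(prism=(351,245),cube=(288,237),tall=(409,264),short=(228,265),jig=(368,173),platen=(468,215),narrow=(261,165),wide=(171,208),green=(376,282),purple=(419,303),bench=(300,300))
R=dict(prism=(.1,.03,.06),cube=(.05,.04,.07),tall=(.036,.09,.12),short=(.036,.066,.09),jig=(.12,.009,.06),platen=(.05,.035,.06),narrow=(.03,.045,.07),wide=(.035,.045,.07),green=(.036,.09,.12),purple=(.036,.09,.12),bench=(.03,-.02,.02))
for n,(u,v) in px.items():
    c=W["top"][v,u]; print(n,np.round(c,3))
    for k in W: print("  ",k,measure(W[k],c,*R[n]))
c=W["top"][173,368]; print("rollers",[measure(W["top"],W["top"][v,u],.05,.035,.06) for u,v in((351,169),(386,174))])
for n in("narrow","wide"):
    u,v=px[n];print("disc",n,measure(W["top"],W["top"][v,u],.07,.018,.04))
u,v=px["platen"];print("plate",measure(W["top"],W["top"][v,u],.09,.009,.03))
E
```

```text
prism [ 0.448 -0.086  0.041]
   top {'n': 870, 'mean': array([448.6, -87. ], dtype=float32), 'rect': array([449.2, -86.8, 158.4,  40.8,  88. ]), 'circ': array([447. , -87. ,  80.9]), 'z': array([36.2, 40.4, 44.4])}
   scene {'n': 1051, 'mean': array([453.9, -83.7], dtype=float32), 'rect': array([451.4, -85.6, 160.5,  43.6,  87.8]), 'circ': array([452.6, -85.7,  82.2]), 'z': array([33. , 39.5, 42.1])}
cube [0.467 0.085 0.048]
   top {'n': 347, 'mean': array([469. ,  85.5], dtype=float32), 'rect': array([469.3,  85.7,  50.2,  50.1,  34.2]), 'circ': array([469.6,  85.1,  33.5]), 'z': array([46.5, 50.2, 54.3])}
   scene {'n': 461, 'mean': array([474.4,  88. ], dtype=float32), 'rect': array([471.5,  86.9,  52.8,  49.8,  34.2]), 'circ': array([470.9,  87. ,  34.5]), 'z': array([43.1, 49.6, 52. ])}
tall [ 0.391 -0.229  0.102]
   top {'n': 303, 'mean': array([ 392.8, -237.5], dtype=float32), 'rect': array([ 392.9, -237.6,   48.6,   48.5,    2.9]), 'circ': array([ 392.9, -238.6,   25.4]), 'z': array([ 96.1, 100.4, 104.3])}
   scene {'n': 299, 'mean': array([ 398.1, -234.8], dtype=float32), 'r
[... 3689 characters left out ...]
: array([ 647.9, -187.7,   25.3,   69. ,   80.6]), 'circ': array([ 647.8, -188.7,   34.5]), 'z': array([35.8, 41.5, 47.5])}]
disc narrow {'n': 1050, 'mean': array([661.8, 167. ], dtype=float32), 'rect': array([663.7, 166.6, 110.9, 113. ,  68.9]), 'circ': array([669.4, 171.3,  63.8]), 'z': array([21.1, 25.8, 30.3])}
disc wide {'n': 1372, 'mean': array([540.4, 406.2], dtype=float32), 'rect': array([543.4, 409.2, 129.9, 123.1,  23.8]), 'circ': array([543.6, 403.8,  69. ]), 'z': array([21.3, 25.6, 30.4])}
plate {'n': 1133, 'mean': array([ 527., -408.], dtype=float32), 'rect': array([ 530.2, -412.7,  111. ,  113.1,   61.5]), 'circ': array([ 529.6, -411.3,   76. ]), 'z': array([13.8, 18.8, 23.5])}
```

Both views agree to about 2 mm. I'll use the average: prism (450,-86) at 88°, jig (659,-139) at 80.2°, cube (470,86) at 34.2°, platen (530,-412) at 61.3°, tall (394,-238) to wide (543,413), short (390,245) to narrow (664,168). First I'll move over the prism.

```bash
cat > go.py <<'E'
# usage: go.py x y z yaw (mm, deg): what is left, in tool axes, after the turn
import sys,numpy as np
from bench import get_obs
o=get_obs(); x,y,z,w=map(float,sys.argv[1:5]); yaw=np.degrees(o["ee_rot"][2])
t=(yaw-w+180)%360-180; p=o["tool_pos"]*1000; d=np.array([x,y,z])-p
for lab,a in(("now axes",np.radians(yaw)),("after turn",np.radians(w))):
    print(lab,"dx %.1f dy %.1f dz %.1f"%(d[0]*np.cos(a)+d[1]*np.sin(a),d[0]*np.sin(a)-d[1]*np.cos(a),-d[2]),"turn %.1f"%t)
print("t",round(o["time"],2),"tcp",p.round(1),"rpy",np.degrees(o["ee_rot"]).round(2),"F",o["wrist_force"].round(1),"w",round(o["width"]*1000,1))
E
python3 -m creep '[[[0,0,0,10],[0,0,0,10],[0,0,0,10],[0,0,0,10],[0,0,0,10],[0,0,0,10],[0,0,0,10],[0,0,0,0]]]' 1
python3 go.py 450.3 -86.2 150 88
```

```text
time: 1.1
tool_pos: [0.2079, 0.5089, 0.2049]
ee_rot: [-3.141, 0.001, 1.534]
wrist_force: [-0.2, 0.5, 0.1]
width: 0.0939
now axes dx -585.8 dy 264.1 dz 54.9 turn -0.1
after turn dx -586.3 dy 263.1 dz 54.9 turn -0.1
t 1.1 tcp [207.9 508.9 204.9] rpy [-1.7997e+02  5.0000e-02  8.7900e+01] F [-0.2  0.5  0.1] w 93.9
```

```bash

python3 -m creep '[[[-20,10,0,0],[-40,18,0,0],[-45,20,0,0],[-45,20,0,0],[-45,20,0,0],[-45,20,0,0],[-45,20,0,0],[-45,20,0,0]]]' >/dev/null
python3 -m creep '[[[-45,20,0,0],[-45,20,0,0],[-45,20,0,0],[-45,20,0,0],[-40,18,0,0],[-35,17,0,0],[0,0,30,0],[0,0,25,0]]]' >/dev/null
python3 -m creep '[[[0,0,0,0],[0,0,0,0]]]' >/dev/null
python3 go.py 450.3 -86.2 12 88
```

```text
now axes dx -0.1 dy 2.1 dz 139.6 turn -0.2
after turn dx -0.2 dy 2.1 dz 139.6 turn -0.2
t 3.35 tcp [448.2 -86.  151.6] rpy [1.7991e+02 3.0000e-02 8.7810e+01] F [ 0.4  1.  -0.7] w 94.0
```

```bash

python3 -m creep '[[[0,2,30,0],[0,0,40,0],[0,0,35,0],[0,0,20,0],[0,0,10,0],[0,0,4,0],[0,0,0,0],[0,0,0,0]]]' | tail -2
python3 go.py 450.3 -86.2 12 88
python3 - <<'E'
from bench import snapshot
import cv2,numpy as np
s=snapshot("top"); cv2.imwrite("pics/a.png",cv2.resize(s["color"][190:310,270:430,::-1],None,fx=5,fy=5))
E
```

```text
wrist_force: [-0.5, -0.4, 0.8]
width: 0.094
now axes dx -0.3 dy -0.7 dz 0.6 turn -0.2
after turn dx -0.3 dy -0.7 dz 0.6 turn -0.2
t 4.35 tcp [451.  -85.9  12.6] rpy [1.7988e+02 3.0000e-02 8.7790e+01] F [-0.5 -0.4  0.8] w 94.0
```

View pics/a.png

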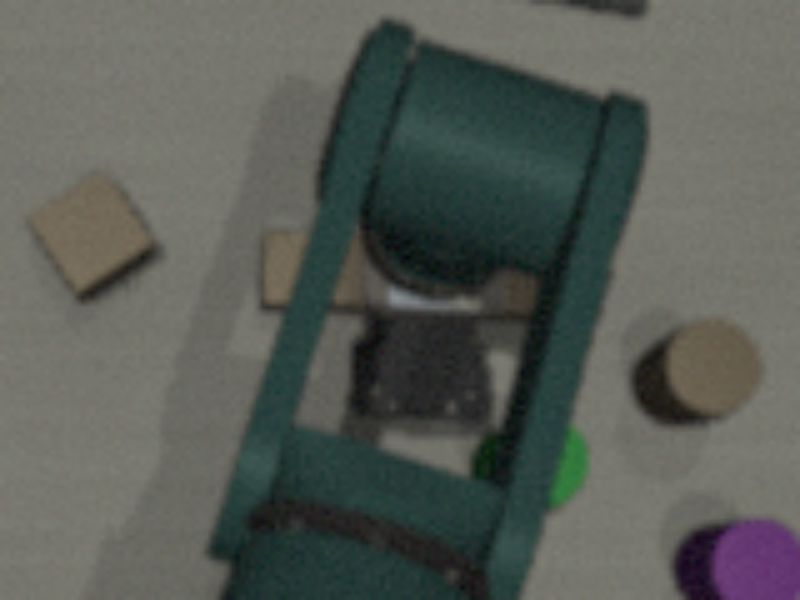

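The arm hides most of the prism, whose ends show at (310,270) and (520,285). The green cylinder at (545,470) is clear of the hand. Now I'll close and lift, then rotate and move to the jig.

```bash

python3 -m creep '[[[0,0,0,0],[0,0,0,0],[0,0,0,0],[0,0,0,0],[0,0,0,0],[0,0,0,0],[0,0,0,0],[0,0,0,0]]]' 0 
python3 -m creep '[[[0,0,-5,0],[0,0,-15,0],[0,0,-30,0],[0,0,-35,0],[0,0,-35,0],[0,0,-20,0],[0,0,0,7.6],[0,0,0,0]]]'
python3 go.py 658.7 -138.8 130 80.25
```

```text
time: 5.4
tool_pos: [0.45, -0.0856, 0.0114]
ee_rot: [-3.141, -0.0, 1.532]
wrist_force: [-1.3, -0.2, -0.9]
width: 0.0397
time: 6.4
tool_pos: [0.45, -0.0856, 0.1521]
ee_rot: [3.141, -0.0, 1.401]
wrist_force: [0.4, -0.8, -5.9]
width: 0.0399
now axes dx -17.2 dy 214.7 dz 22.1 turn 0.0
after turn dx -17.1 dy 214.7 dz 22.1 turn 0.0
t 6.4 tcp [450.  -85.6 152.1] rpy [179.97  -0.    80.27] F [ 0.4 -0.8 -5.9] w 39.9
```

```bash

python3 -m creep '[[[-1,15,0,0],[-3,30,0,0],[-3,40,0,0],[-3,40,0,0],[-3,40,0,0],[-2,30,0,0],[-1,15,0,0],[-1,5,0,0]]]' >/dev/null
python3 -m creep '[[[0,0,20,0],[0,0,20,0],[0,0,20,0],[0,0,10,0],[0,0,5,0],[0,0,0,0],[0,0,0,0]]]' >/dev/null
python3 go.py 658.7 -138.8 57 80.25
python3 - <<'E'
from bench import snapshot
from h import *
s=snapshot("scene"); np.savez("b.npz",**s); cv2.imwrite("pics/b.png",cv2.resize(s["color"][200:350,150:350,::-1],None,fx=4,fy=4))
W=cloud(s); print(measure(W,(.659,-.139),.1,.06,.094))
E
```

```text
now axes dx 0.3 dy -1.2 dz 20.7 turn -0.1
after turn dx 0.3 dy -1.2 dz 20.7 turn -0.1
t 8.28 tcp [ 659.8 -139.3   77.7] rpy [1.7987e+02 1.0000e-02 8.0180e+01] F [-0.2 -0.4 -5.2] w 39.7
{'n': 352, 'mean': array([683.3, -92.5], dtype=float32), 'rect': array([ 683.3, -108.5,   38.5,  109.9,   11. ]), 'circ': array([ 666.2, -111.8,   55. ]), 'z': array([68.9, 81.4, 93. ])}
```

View pics/b.png

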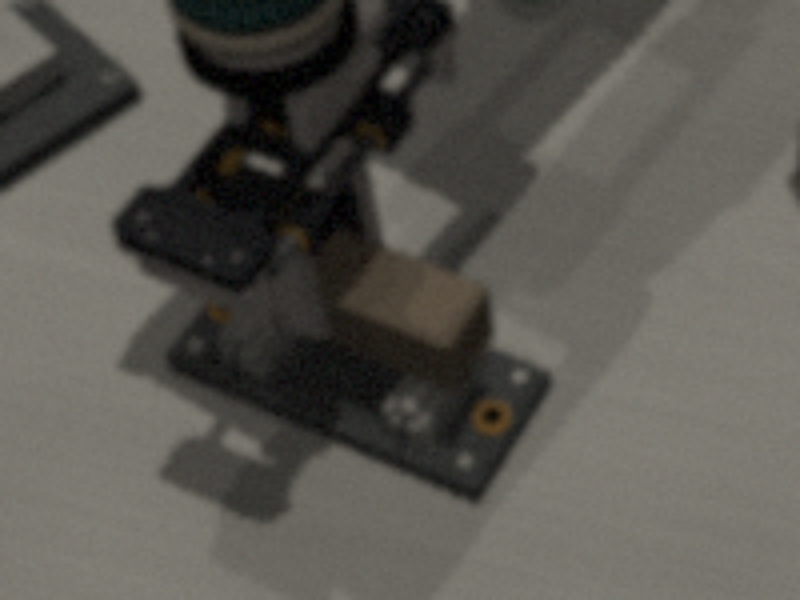

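The prism hangs level over the jig, its near end at (470,310) and still above the roller at (410,410). Now I'll lower it, creeping the last bit.

```bash

python3 -m creep '[[[1,-1.5,6,0],[0,0,6,0],[0,0,4,0],[0,0,2,0],[0,0,1,0],[0,0,0,0],[0,0,0,0]]]' |grep force
python3 go.py 658.4 -138.2 56.4 80.25
python3 -m creep '[[[0,0,1,0],[0,0,0,0]]]' |grep force
python3 go.py 658.4 -138.2 56.4 80.25
```

```text
wrist_force: [-0.4, 0.4, -5.2]
now axes dx -0.2 dy 0.5 dz 1.4 turn -0.1
after turn dx -0.2 dy 0.5 dz 1.4 turn -0.1
t 9.2 tcp [ 658.  -137.9   57.8] rpy [179.97   0.    80.18] F [-0.4  0.4 -5.2] w 39.7
wrist_force: [-1.1, -0.5, -5.8]
now axes dx -0.3 dy 0.6 dz 0.1 turn -0.1
after turn dx -0.3 dy 0.6 dz 0.1 turn -0.1
t 9.45 tcp [ 657.8 -137.8   56.5] rpy [179.99  -0.    80.18] F [-1.1 -0.5 -5.8] w 39.6
```

```bash

python3 -m creep '[[[0,0,0.5,0],[0,0,0,0]]]' |grep force
python3 -m creep '[[[0,0,0.5,0],[0,0,0,0]]]' |grep force
python3 -m creep '[[[0,0,0.5,0],[0,0,0,0]]]' |grep force
python3 go.py 658.4 -138.2 56.4 80.25
```

```text
wrist_force: [-1.2, 0.5, -2.8]
wrist_force: [-3.2, 1.5, 0.9]
wrist_force: [-3.9, 0.8, 5.7]
now axes dx -0.3 dy 0.6 dz 0.0 turn -0.1
after turn dx -0.3 dy 0.6 dz 0.0 turn -0.1
t 10.2 tcp [ 657.9 -137.8   56.4] rpy [179.95   0.    80.18] F [-3.9  0.8  5.7] w 39.6
```

Contact. Release and lift, then move clear so both cameras can see.

```bash

python3 -m creep '[[[0,0,0,0],[0,0,0,0],[0,0,0,0],[0,0,0,0],[0,0,-10,0],[0,0,-30,0],[0,0,-40,0],[0,0,-20,0]]]' 1|tail -1
python3 go.py 470.3 86.2 150 34.2
```

```text
width: 0.0935
now axes dx 188.9 dy -224.2 dz 8.9 turn 46.0
after turn dx -30.0 dy -291.7 dz 8.9 turn 46.0
t 11.2 tcp [ 659.1 -138.2  158.9] rpy [1.7969e+02 3.0000e-02 8.0180e+01] F [0.2 0.2 0.2] w 93.5
```

```bash

python3 -m creep '[[[15,-18,0,0],[30,-36,0,0],[36,-43,0,0],[36,-43,0,0],[36,-43,0,0],[25,-30,0,0],[11,-11,0,0],[0,0,0,0]]]' >/dev/null
python3 -m creep '[[[0,0,0,9.2],[0,0,0,9.2],[0,0,0,9.2],[0,0,0,9.2],[0,0,0,9.2],[0,0,0,0],[0,0,0,0]]]' >/dev/null
python3 go.py 470.3 86.2 12 34.2
python3 - <<'E'
from bench import snapshot
from h import *
for n in("top","scene"):
    s=snapshot(n); W=cloud(s)
    print(n,measure(W,(.659,-.139),.1,.07,.11)); np.savez("c_"+n,**s)
    print(n,"plate",measure(W,(.659,-.139),.12,.009,.12))
    print(n,"cube",measure(W,(.47,.086),.05,.04,.06))
    im=s["color"][110:240,290:450] if n=="top" else s["color"][220:340,160:320]
    cv2.imwrite(f"pics/c{n}.png",cv2.resize(im[:,:,::-1],None,fx=4,fy=4))
E
```

```text
now axes dx 0.5 dy -0.0 dz 142.8 turn 0.0
after turn dx 0.5 dy -0.0 dz 142.8 turn 0.0
t 13.07 tcp [469.9  85.9 154.8] rpy [1.800e+02 2.000e-02 3.424e+01] F [-0.2  0.3 -0.8] w 94.1
top {'n': 933, 'mean': array([ 654.7, -139. ], dtype=float32), 'rect': array([ 657.2, -139.7,  160.1,   44.3,   80. ]), 'circ': array([ 656.7, -140. ,   81.2]), 'z': array([77.4, 85.3, 89.1])}
top plate {'n': 1901, 'mean': array([ 646.3, -134.3], dtype=float32), 'rect': array([ 656.8, -139.4,  190.1,   81.8,   80.4]), 'circ': array([ 658.3, -139.8,  102. ]), 'z': array([12.7, 67.2, 88.2])}
top cube {'n': 226, 'mean': array([461.6,  80.5], dtype=float32), 'rect': array([462. ,  80.8,  32.5,  49.7,  34. ]), 'circ': array([462.9,  80.7,  28.4]), 'z': array([45.9, 49.9, 53.4])}
scene {'n': 1598, 'mean': array([ 661.9, -134.5], dtype=float32), 'rect': array([ 658.2, -138.6,  162.2,   42.2,   80.3]), 'circ': array([ 658.5, -138.4,   82.5]), 'z': array([74.4, 84.3, 86.8])}
scene plate {'n': 3800, 'mean': array([ 672.1, -128.9], dtype=float32), 'rect': array([ 660.6, -138.4,  191.9,   81. ,   81.2]), 'circ': array([ 660.7, -137.2,  100.9]), 'z': array([12.7, 55.1, 86.1])}
scene cube {'n': 466, 'mean': array([474.5,  87.9], dtype=float32), 'rect': array([471.2,  87.2,  53. ,  50.3,  33.7]), 'circ': array([471.5,  87. ,  34.4]), 'z': array([43. , 49.5, 52. ])}
```

View pics/ctop.png

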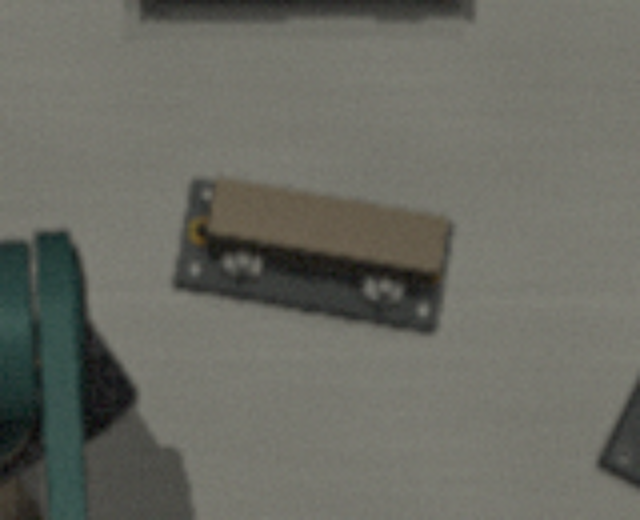

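The prism sits on both rollers, flush and parallel to the plate (picture (330,225)). It is within about 1 mm of centre in both views, top at 85 mm. Next is the cube.

```bash

python3 -m creep '[[[0.5,0,30,0],[0,0,40,0],[0,0,35,0],[0,0,20,0],[0,0,10,0],[0,0,5,0],[0,0,2,0],[0,0,0,0]]]' | tail -2
python3 -m creep '[[[0,0,0,0],[0,0,0,0],[0,0,0,0],[0,0,0,0],[0,0,0,0],[0,0,0,0],[0,0,0,0]]]' 0 | tail -2
python3 go.py 470.3 86.2 12 34.2
python3 -m creep '[[[0,0,-5,0],[0,0,-15,0],[0,0,-30,0],[0,0,-40,0],[0,0,-40,0],[0,0,-20,0],[0,0,0,0]]]' |tail -2
python3 go.py 530.2 -411.7 150 61.3
```

```text
wrist_force: [0.1, 0.2, -0.6]
width: 0.0942
wrist_force: [0.2, 0.1, -0.4]
width: 0.0503
now axes dx 0.1 dy 0.7 dz 1.0 turn -0.0
after turn dx 0.1 dy 0.7 dz 1.0 turn -0.0
t 15.05 tcp [469.8  86.7  13. ] rpy [179.98  -0.    34.18] F [ 0.2  0.1 -0.4] w 50.3
wrist_force: [0.3, -0.7, -3.2]
width: 0.0501
now axes dx -231.3 dy 445.8 dz 15.9 turn -27.1
after turn dx -409.1 dy 291.4 dz 15.9 turn -27.1
t 15.93 tcp [471.   87.1 165.9] rpy [179.85  -0.28  34.19] F [ 0.3 -0.7 -3.2] w 50.1
```

```bash

python3 -m creep '[[[0,0,0,-9],[0,0,0,-9],[0,0,0,-9],[-15,10,0,0],[-30,20,0,0],[-36,26,0,0],[-42,30,0,0],[-42,30,0,0]]]' >/dev/null
python3 -m creep '[[[-42,30,0,0],[-42,30,0,0],[-42,30,0,0],[-42,30,0,0],[-36,26,0,0],[-25,18,0,0],[-12,9,0,0],[0,0,0,0]]]' >/dev/null
python3 -m creep '[[[0,0,20,0],[0,0,20,0],[0,0,20,0],[0,0,10,0],[0,0,5,0],[0,0,0,0],[0,0,0,0]]]' >/dev/null
python3 go.py 530.2 -411.7 58 61.3
python3 - <<'E'
from bench import snapshot
from h import *
for n in("top","scene"):
    s=snapshot(n); W=cloud(s); print(n,measure(W,(.53,-.412),.045,.103,.14))
    im=s["color"][160:280,400:560] if n=="top" else s["color"][150:270,80:240]
    cv2.imwrite(f"pics/d{n}.png",cv2.resize(im[:,:,::-1],None,fx=4,fy=4))
E
```

```text
now axes dx -1.5 dy 3.7 dz 31.0 turn -0.1
after turn dx -1.5 dy 3.7 dz 31.0 turn -0.1
t 18.8 tcp [ 527.7 -408.6   89. ] rpy [1.7989e+02 2.0000e-02 6.1170e+01] F [ 0.4  0.2 -2.6] w 49.8
top {'n': 26, 'mean': array([ 550.1, -393.3], dtype=float32), 'rect': array([ 548.4, -391.6,    4.2,   29.4,   53.3]), 'circ': array([ 548.2, -391.9,   14.8]), 'z': array([109. , 117.8, 128.3])}
scene {'n': 714, 'mean': array([ 533.9, -400. ], dtype=float32), 'rect': array([ 528.2, -406.4,   54.1,   75.1,   61. ]), 'circ': array([ 528.2, -406.4,   38.2]), 'z': array([105.7, 125. , 134.3])}
```

View pics/dscene.png

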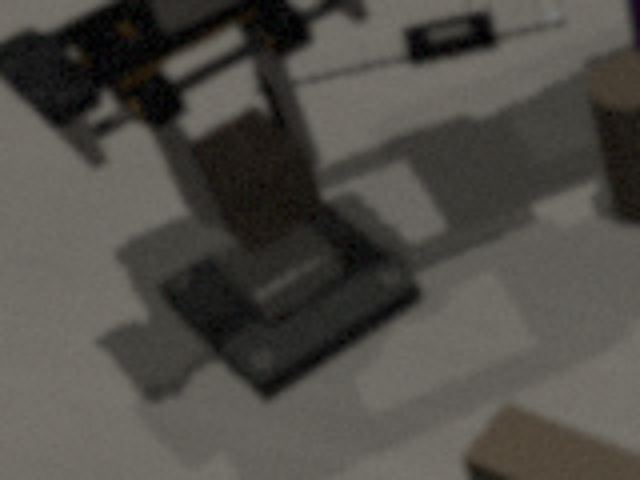

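The cube hangs above the platen in the gripper (260,180), with the platen below at (300,280). I'll correct by dx -1.5, dy 3.7 and lower it.

```bash

python3 -m creep '[[[-1.5,3.7,5,0],[0,0,8,0],[0,0,8,0],[0,0,5,0],[0,0,3,0],[0,0,1,0],[0,0,0,0],[0,0,0,0]]]' |grep force
python3 go.py 530.2 -411.7 58 61.3
python3 -m creep '[[[0,0,0.5,0],[0,0,0,0]]]' |grep force
python3 -m creep '[[[0,0,0.5,0],[0,0,0,0]]]' |grep force
python3 go.py 530.2 -411.7 58 61.3
```

```text
wrist_force: [0.3, -0.6, -2.6]
now axes dx -0.2 dy 0.5 dz 0.2 turn -0.1
after turn dx -0.2 dy 0.5 dz 0.2 turn -0.1
t 19.9 tcp [ 529.8 -411.3   58.2] rpy [179.98   0.    61.18] F [ 0.3 -0.6 -2.6] w 50.2
wrist_force: [-0.1, 0.9, -0.1]
wrist_force: [-2.5, 0.9, 3.7]
now axes dx -0.2 dy 0.5 dz 0.0 turn -0.1
after turn dx -0.2 dy 0.5 dz 0.0 turn -0.1
t 20.4 tcp [ 529.8 -411.3   58. ] rpy [1.7996e+02 1.0000e-02 6.1180e+01] F [-2.5  0.9  3.7] w 49.9
```

```bash

python3 -m creep '[[[0,0,0,0],[0,0,0,0],[0,0,0,0],[0,0,0,0],[0,0,-10,0],[0,0,-30,0],[0,0,-40,0],[0,0,-30,0]]]' 1|tail -1
python3 go.py 393.7 -238 170 61.2
```

```text
width: 0.0939
now axes dx 86.3 dy -203.3 dz 0.0 turn -0.0
after turn dx 86.4 dy -203.3 dz 0.0 turn -0.0
t 21.4 tcp [ 530.2 -411.6  170. ] rpy [1.7983e+02 4.0000e-02 6.1180e+01] F [0.2 0.1 0.6] w 93.9
```

```bash

python3 -m creep '[[[8,-19,0,0],[15,-35,0,0],[18,-42,0,0],[18,-42,0,0],[15,-36,0,0],[9,-21,0,0],[3,-8,0,0],[0,0,0,0]]]' >/dev/null
python3 -m creep '[[[0,0,0,0],[0,0,0,0]]]' >/dev/null
python3 go.py 393.7 -238 50 61.2
python3 - <<'E'
from bench import snapshot
from h import *
for n in("top","scene"):
    s=snapshot(n); W=cloud(s)
    print(n,"cube",measure(W,(.53,-.412),.06,.084,.11),"plate",measure(W,(.53,-.412),.09,.009,.12))
    print(n,"tall",measure(W,(.3937,-.238),.04,.09,.11))
    im=s["color"][180:300,390:550] if n=="top" else s["color"][140:260,90:250]
    cv2.imwrite(f"pics/e{n}.png",cv2.resize(im[:,:,::-1],None,fx=4,fy=4))
E
```

```text
now axes dx 0.5 dy -0.3 dz 116.7 turn -0.0
after turn dx 0.5 dy -0.3 dz 116.7 turn -0.0
t 22.65 tcp [ 393.7 -238.6  166.7] rpy [-1.7998e+02 -1.0000e-02  6.1160e+01] F [-0.1  0.6 -0.1] w 93.9
top cube {'n': 186, 'mean': array([ 539.2, -417.1], dtype=float32), 'rect': array([ 539.9, -416.3,   51.9,   28.5,   53.9]), 'circ': array([ 538.1, -415.4,   27.9]), 'z': array([91.4, 95.8, 99.4])} plate {'n': 340, 'mean': array([ 552.5, -422. ], dtype=float32), 'rect': array([ 551. , -424.6,  110.4,   62.7,   62.4]), 'circ': array([ 563.3, -431.5,   56.5]), 'z': array([15.3, 92. , 98.8])}
top tall {'n': 31, 'mean': array([ 404.9, -221.2], dtype=float32), 'rect': array([ 405.8, -221.3,    6.4,   31.7,   52.6]), 'circ': array([ 404.3, -223.2,   15.8]), 'z': array([ 91.2,  99.3, 103.9])}
scene cube {'n': 448, 'mean': array([ 533.7, -406.2], dtype=float32), 'rect': array([ 530.4, -409.6,   54.1,   50.3,   61.1]), 'circ': array([ 530.1, -409.1,   34.6]), 'z': array([86.6, 94.4, 97.1])} plate {'n': 2125, 'mean': array([ 543.4, -400.1], dtype=float32), 'rect': array([ 531.8, -409.4,  112.4,  111.1,   61.5]), 'circ': array([ 531. , -410.2,   77.1]), 'z': array([14.4, 20.5, 95.6])}
scene tall {'n': 306, 'mean': array([ 398.6, -234.6], dtype=float32), 'rect': array([ 395.2, -236.7,   50.1,   49. ,   56.6]), 'circ': array([ 395.1, -235.3,   26.8]), 'z': array([ 91.4,  99.6, 102. ])}
```

View pics/etop.png

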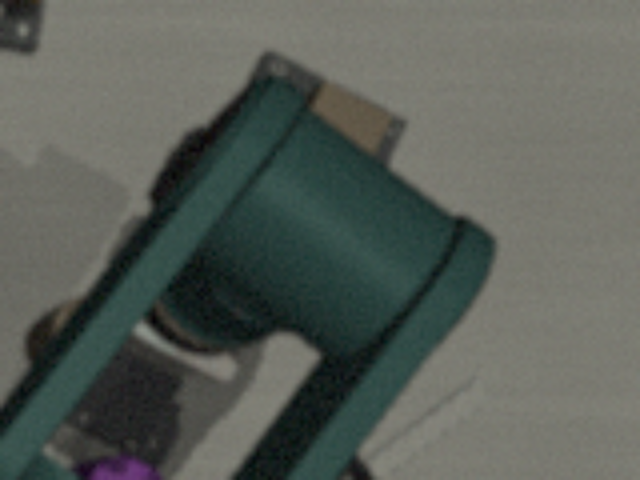

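View pics/escene.png

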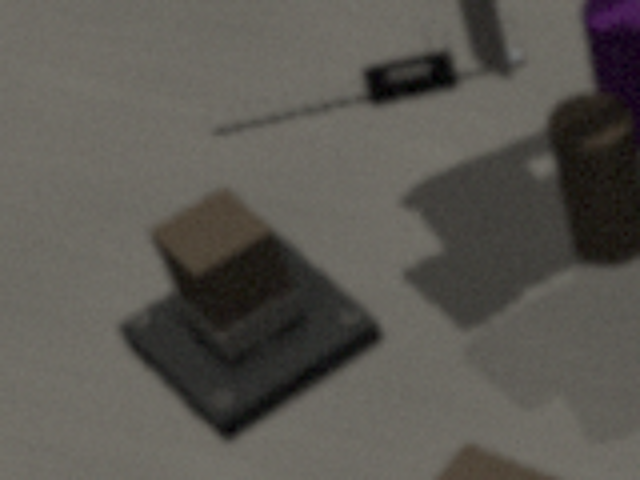

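The cube sits square on the platen, its top at (213,232) in the scene crop. The calliper's scale end is hidden only by the arm. Now the tall cylinder: lower, grip, lift.

```bash

python3 -m creep '[[[0.5,0,25,0],[0,0,35,0],[0,0,30,0],[0,0,15,0],[0,0,8,0],[0,0,3,0],[0,0,0,0],[0,0,0,0]]]' | grep force
python3 go.py 393.7 -238 50 61.2
python3 -m creep '[[[0,0,0,0],[0,0,0,0],[0,0,0,0],[0,0,0,0],[0,0,0,0],[0,0,0,0],[0,0,0,0],[0,0,0,0]]]' 0 | tail -2
python3 go.py 393.7 -238 50 61.2
python3 -m creep '[[[0,0,-5,0],[0,0,-15,0],[0,0,-30,0],[0,0,-40,0],[0,0,-40,0],[0,0,-15,0],[0,0,-5,0],[0,0,0,0]]]' |tail -2
python3 go.py 543 413 200 61.2
```

```text
wrist_force: [-1.0, 0.6, 0.1]
now axes dx -0.2 dy -0.4 dz 1.9 turn -0.0
after turn dx -0.2 dy -0.4 dz 1.9 turn -0.0
t 23.75 tcp [ 394.1 -238.    51.9] rpy [1.799e+02 1.000e-02 6.118e+01] F [-1.   0.6  0.1] w 94.1
wrist_force: [1.6, -1.1, -0.9]
width: 0.0493
now axes dx -0.3 dy 0.1 dz 0.9 turn -0.0
after turn dx -0.3 dy 0.1 dz 0.9 turn -0.0
t 24.75 tcp [ 393.8 -237.7   50.9] rpy [ 1.7997e+02 -1.0000e-02  6.1180e+01] F [ 1.6 -1.1 -0.9] w 49.3
wrist_force: [0.3, 1.0, -5.0]
width: 0.0499
now axes dx 641.9 dy -182.0 dz -0.4 turn -0.0
after turn dx 642.0 dy -181.7 dz -0.4 turn -0.0
t 25.75 tcp [ 393.  -237.2  199.6] rpy [-1.7985e+02 -3.0000e-02  6.1180e+01] F [ 0.3  1.  -5. ] w 49.9
```

```bash

python3 -m creep '[[[15,-4,0,0],[30,-8,0,0],[42,-12,0,0],[45,-13,0,0],[45,-13,0,0],[45,-13,0,0],[45,-13,0,0],[45,-13,0,0]]]' >/dev/null
python3 -m creep '[[[45,-13,0,0],[45,-13,0,0],[45,-13,0,0],[45,-13,0,0],[45,-13,0,0],[42,-11,0,0],[32,-8,0,0],[20,-6,0,0]]]' >/dev/null
python3 -m creep '[[[10,-3,0,0],[0,0,20,0],[0,0,25,0],[0,0,15,0],[0,0,8,0],[0,0,0,0],[0,0,0,0]]]' >/dev/null
python3 go.py 543 413 106 61.2
python3 - <<'E'
from bench import snapshot
from h import *
for n in("top","scene"):
    s=snapshot(n); W=cloud(s)
    print(n,measure(W,(.543,.413),.05,.045,.066),measure(W,(.543,.413),.06,.155,.2))
    if n=="scene": cv2.imwrite(f"pics/f{n}.png",cv2.resize(s["color"][180:360,420:620,::-1],None,fx=4,fy=4)[:600])
    else: print(measure(W,(.53,-.412),.06,.088,.105),measure(W,(.53,-.412),.09,.009,.12))
E
```

```text
now axes dx 0.5 dy -1.1 dz 28.4 turn -0.0
after turn dx 0.5 dy -1.1 dz 28.4 turn -0.0
t 28.62 tcp [543.7 412.  134.4] rpy [ 1.7994e+02 -1.1000e-01  6.1170e+01] F [ 0.   0.3 -4.7] w 49.6
top {'n': 55, 'mean': array([536.4, 394.1], dtype=float32), 'rect': array([540. , 394.5,  13.9,  37.5,  77.9]), 'circ': array([540.8, 398.1,  19. ]), 'z': array([47. , 54.3, 60. ])} {'n': 89, 'mean': array([553.3, 389.8], dtype=float32), 'rect': array([551.7, 392.1,  14.1,  37.7,  89.3]), 'circ': array([551.6, 387.4,  18.9]), 'z': array([158.2, 176.1, 186.2])}
{'n': 365, 'mean': array([ 528.6, -410. ], dtype=float32), 'rect': array([ 529.8, -410.7,   50.3,   52.2,   60.9]), 'circ': array([ 528.6, -410.7,   33.6]), 'z': array([91. , 95.7, 99.6])} {'n': 1540, 'mean': array([ 523.5, -402.4], dtype=float32), 'rect': array([ 529.6, -413.1,  112.3,  113. ,   61.3]), 'circ': array([ 528.8, -410.9,   75.5]), 'z': array([14.4, 21. , 97.7])}
scene {'n': 328, 'mean': array([554.8, 411.4], dtype=float32), 'rect': array([552.3, 412.2,  49.4,  36.5,  73.2]), 'circ': array([545.8, 414.4,  25.6]), 'z': array([46.9, 54.2, 56.6])} {'n': 189, 'mean': array([573.3, 398.2], dtype=float32), 'rect': array([568. , 401.5,  42.2,  26.8,  65.6]), 'circ': array([561.4, 404.5,  22. ]), 'z': array([156.1, 166. , 183.9])}
```

View pics/fscene.png

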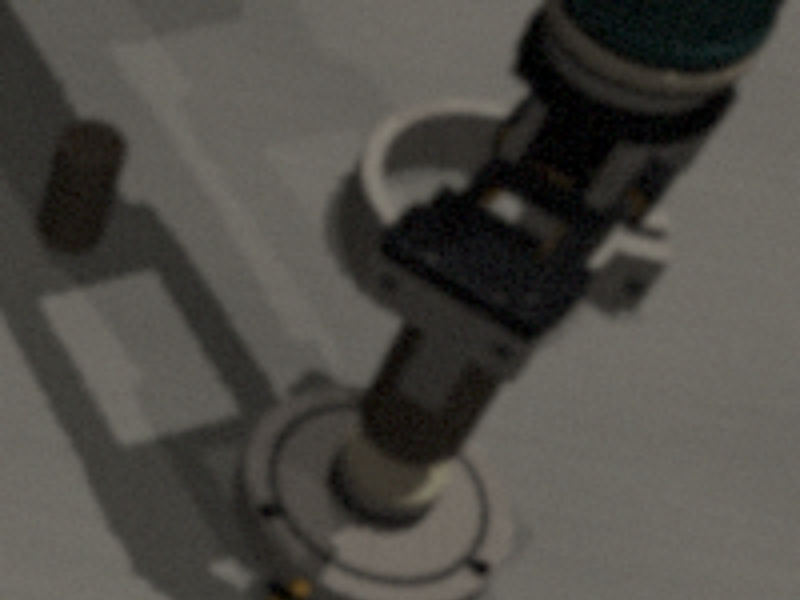

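Cube is within about 1–1.5 mm of the platen centre; I'll recheck later. The tall cylinder is upright over its pedestal, bottom (415,435) above disc (385,475). From same-camera differences, target TCP is (542.7, 412.0).

```bash

python3 -m creep '[[[-0.5,-1,5,0],[0,0,8,0],[0,0,7,0],[0,0,4,0],[0,0,2,0],[0,0,1,0],[0,0,0,0],[0,0,0,0]]]' |grep force
python3 go.py 542.7 412 106 61.2
python3 -m creep '[[[0,0,0.5,0],[0,0,0,0]]]' |grep force
python3 -m creep '[[[0,0,0.5,0],[0,0,0,0]]]' |grep force
python3 go.py 542.7 412 106 61.2
```

```text
wrist_force: [0.6, -0.4, -5.6]
now axes dx 0.4 dy 0.4 dz 0.3 turn -0.0
after turn dx 0.4 dy 0.4 dz 0.3 turn -0.0
t 29.73 tcp [542.2 411.9 106.3] rpy [ 1.7998e+02 -4.0000e-02  6.1180e+01] F [ 0.6 -0.4 -5.6] w 49.9
wrist_force: [-0.1, 0.1, -2.9]
wrist_force: [-0.6, -0.3, 1.1]
now axes dx 0.3 dy 0.4 dz 0.0 turn -0.0
after turn dx 0.3 dy 0.4 dz 0.0 turn -0.0
t 30.23 tcp [542.2 412.  106. ] rpy [ 1.7997e+02 -6.0000e-02  6.1180e+01] F [-0.6 -0.3  1.1] w 49.7
```

```bash

python3 -m creep '[[[0,0,0.5,0],[0,0,0,0]]]' |grep force
python3 -m creep '[[[0,0,0,0],[0,0,0,0],[0,0,0,0],[0,0,0,0],[0,0,-10,0],[0,0,-30,0],[0,0,-40,0],[0,0,-20,0]]]' 1|tail -1
python3 go.py 390 244.7 200 61.2
```

```text
wrist_force: [-2.1, -1.2, 5.0]
width: 0.094
now axes dx -220.6 dy -53.1 dz 8.9 turn -0.0
after turn dx -220.6 dy -53.2 dz 8.9 turn -0.0
t 31.48 tcp [542.9 412.4 208.9] rpy [179.84  -0.29  61.18] F [-0.5  0.8  0.3] w 94.0
```

```bash

python3 -m creep '[[[-20,-5,0,0],[-36,-9,0,0],[-42,-10,0,0],[-42,-10,0,0],[-40,-10,0,0],[-28,-6,0,0],[-12,-3,0,0],[0,0,0,0]]]' >/dev/null
python3 -m creep '[[[0,0,30,0],[0,0,20,0],[0,0,0,0],[0,0,0,0]]]' >/dev/null
python3 go.py 390 244.7 32 61.2
python3 - <<'E'
from bench import snapshot
from h import *
for n in("top","scene"):
    s=snapshot(n); W=cloud(s)
    print(n,"tall",measure(W,(.543,.413),.045,.145,.17),"disc",measure(W,(.543,.413),.068,.018,.035))
    print(n,"short",measure(W,(.39,.2447),.036,.066,.09))
    im=s["color"][140:290,90:290] if n=="top" else s["color"][190:340,420:620]
    cv2.imwrite(f"pics/g{n}.png",cv2.resize(im[:,:,::-1],None,fx=4,fy=4)); np.savez("g_"+n,**s)
E
```

```text
now axes dx -0.6 dy -0.0 dz 123.3 turn -0.0
after turn dx -0.6 dy -0.0 dz 123.3 turn -0.0
t 32.98 tcp [390.3 245.2 155.3] rpy [ 1.7996e+02 -6.0000e-02  6.1200e+01] F [-0.6  0.4  0.1] w 93.7
top tall {'n': 330, 'mean': array([539.8, 409.1], dtype=float32), 'rect': array([540.9, 410.1,  48. ,  47.7,  40.5]), 'circ': array([540.4, 411.3,  25.9]), 'z': array([149.4, 155.3, 158.5])} disc {'n': 450, 'mean': array([575.6, 389.7], dtype=float32), 'rect': array([578.5, 393.2,  95.5,  54.3,  39.3]), 'circ': array([572.6, 399.9,  50.8]), 'z': array([21. , 25.6, 29.9])}
top short {'n': 23, 'mean': array([394.1, 230.2], dtype=float32), 'rect': array([394. , 229.8,  22.4,   6.8,  25.9]), 'circ': array([392.8, 232.2,  11.2]), 'z': array([72.4, 76. , 79.2])}
scene tall {'n': 568, 'mean': array([546.5, 410.8], dtype=float32), 'rect': array([543.4, 411.9,  49.4,  50.9,  71.1]), 'circ': array([543. , 411.9,  26.1]), 'z': array([147.8, 154.4, 156.6])} disc {'n': 2150, 'mean': array([559.3, 411. ], dtype=float32), 'rect': array([548.6, 413.2, 130.6, 124.1,  73.2]), 'circ': array([545.4, 415. ,  66.7]), 'z': array([21.8, 25.1, 28. ])}
scene short {'n': 221, 'mean': array([394.2, 246. ], dtype=float32), 'rect': array([391.8, 246.6,  39.7,  36.8,  19.7]), 'circ': array([392.1, 247. ,  20.7]), 'z': array([67.3, 75.5, 78. ])}
```

View pics/gtop.png

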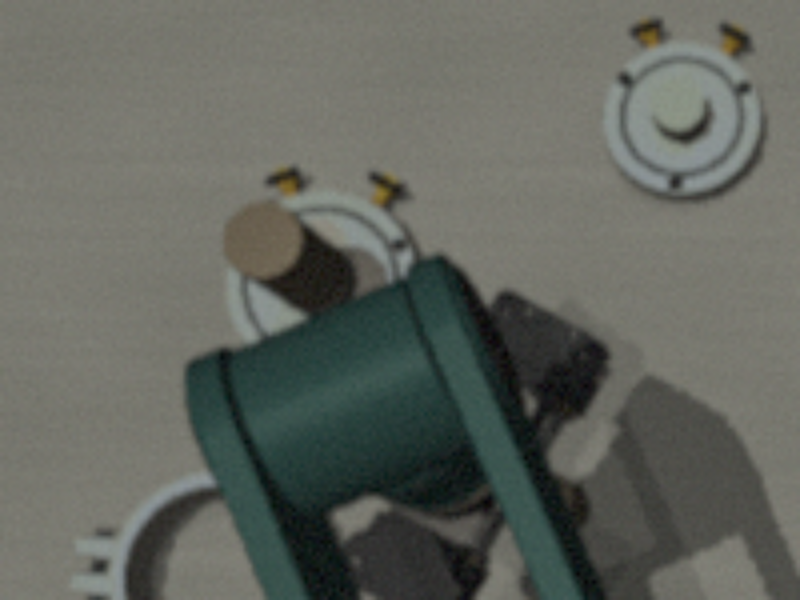

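View pics/gscene.png

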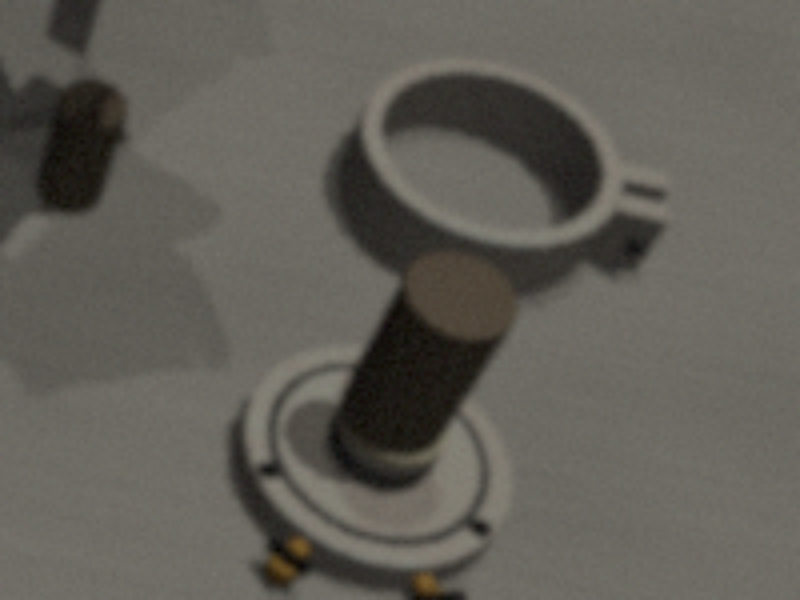

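The tall cylinder stands upright on the wide base (scene crop (455,295) top, (385,440) foot), maybe 1–2 mm off centre. I'll check all four at the end with averaged frames. The ring is untouched. Now the short cylinder.

```bash

python3 -m creep '[[[-0.5,0,25,0],[0,0,35,0],[0,0,30,0],[0,0,18,0],[0,0,10,0],[0,0,5,0],[0,0,0,0],[0,0,0,0]]]' | grep force
python3 -m creep '[[[0,0,0,0],[0,0,0,0],[0,0,0,0],[0,0,0,0],[0,0,0,0],[0,0,0,0],[0,0,0,0],[0,0,0,0]]]' 0 | tail -2
python3 go.py 390 244.7 32 61.2
python3 -m creep '[[[0,0,-5,0],[0,0,-15,0],[0,0,-30,0],[0,0,-40,0],[0,0,-30,0],[0,0,-10,0],[0,0,0,0]]]' |tail -2
python3 go.py 663.4 167.5 150 61.2
```

```text
wrist_force: [-0.2, 0.4, 0.2]
wrist_force: [-0.6, 1.2, -0.3]
width: 0.0373
now axes dx 0.8 dy 0.5 dz -0.5 turn -0.0
after turn dx 0.8 dy 0.5 dz -0.5 turn -0.0
t 35.08 tcp [389.2 244.2  31.5] rpy [-179.99   -0.     61.18] F [-0.6  1.2 -0.3] w 37.3
wrist_force: [0.1, -0.3, -2.7]
width: 0.0378
now axes dx 64.8 dy 277.0 dz 12.0 turn -0.0
after turn dx 64.7 dy 277.0 dz 12.0 turn -0.0
t 35.95 tcp [389.5 244.2 162. ] rpy [ 1.7995e+02 -6.0000e-02  6.1180e+01] F [ 0.1 -0.3 -2.7] w 37.8
```

```bash

python3 -m creep '[[[4,18,0,0],[9,36,0,0],[10,42,0,0],[10,44,0,0],[10,44,0,0],[10,42,0,0],[7,32,0,0],[3.5,18,0,0]]]' >/dev/null
python3 -m creep '[[[0,0,15,0],[0,0,20,0],[0,0,15,0],[0,0,10,0],[0,0,5,0],[0,0,0,0],[0,0,0,0]]]' >/dev/null
python3 go.py 663 166.8 86.5 61.2
python3 - <<'E'
from bench import snapshot
import cv2
s=snapshot("scene"); cv2.imwrite("pics/i.png",cv2.resize(s["color"][230:380,300:500,::-1],None,fx=4,fy=4))
E
```

```text
now axes dx 0.3 dy 0.8 dz 11.1 turn -0.0
after turn dx 0.3 dy 0.8 dz 11.1 turn -0.0
t 37.83 tcp [662.2 166.9  97.6] rpy [ 1.7992e+02 -7.0000e-02  6.1190e+01] F [-0.3  0.8 -1.7] w 37.2
```

View pics/i.png

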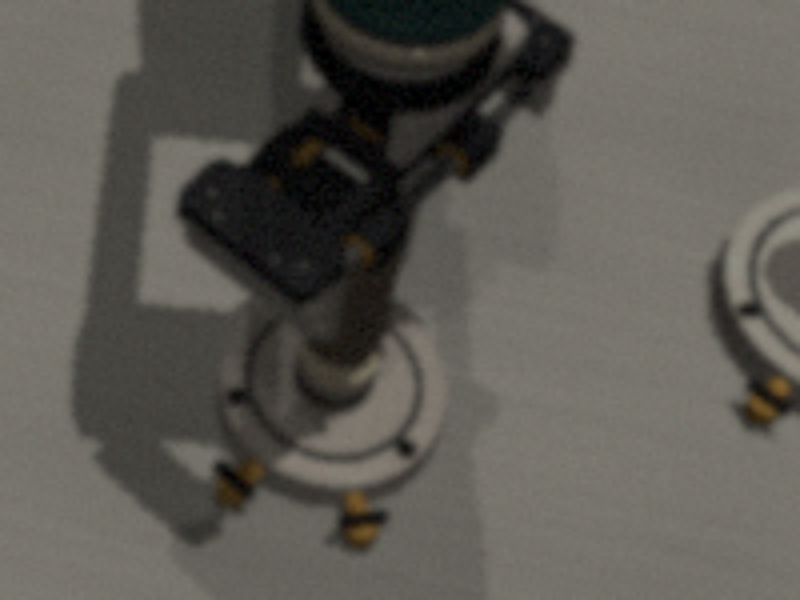

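The short cylinder hangs upright about 11 mm over the narrow pedestal (340,370). Lowering.

```bash

python3 -m creep '[[[0.5,1,4,0],[0,0,3,0],[0,0,2,0],[0,0,1,0],[0,0,0.5,0],[0,0,0,0],[0,0,0,0]]]' |grep force
python3 go.py 663 166.8 86.5 61.2
python3 -m creep '[[[0,0,0.5,0],[0,0,0,0]]]' |grep force
python3 -m creep '[[[0,0,0.5,0],[0,0,0,0]]]' |grep force
python3 go.py 663 166.8 86.5 61.2
```

```text
wrist_force: [-2.1, -0.2, 1.9]
now axes dx 0.2 dy 0.2 dz 0.0 turn -0.0
after turn dx 0.2 dy 0.2 dz 0.0 turn -0.0
t 38.75 tcp [662.7 166.7  86.5] rpy [ 1.800e+02 -1.000e-02  6.118e+01] F [-2.1 -0.2  1.9] w 37.8
wrist_force: [-3.8, -0.7, 5.2]
wrist_force: [-4.7, -0.5, 7.3]
now axes dx 0.2 dy 0.2 dz 0.0 turn -0.0
after turn dx 0.2 dy 0.2 dz 0.0 turn -0.0
t 39.25 tcp [662.7 166.7  86.5] rpy [ 1.7998e+02 -2.0000e-02  6.1180e+01] F [-4.7 -0.5  7.3] w 37.5
```

```bash

python3 -m creep '[[[0,0,0,0],[0,0,0,0],[0,0,0,0],[0,0,0,0],[0,0,-10,0],[0,0,-30,0],[0,0,-40,0],[0,0,-40,0]]]' 1|tail -1
python3 -m creep '[[[-20,-20,0,0],[-35,-35,0,0],[-42,-42,0,0],[-42,-42,0,0],[-42,-42,0,0],[-42,-42,0,0],[-25,-25,0,0],[-10,-10,0,0]]]' |head -2
cat > fin.py <<'E'
from bench import snapshot
from h import *
import sys
N=6
J=dict(prism=((.659,-.139),.095,.085,.0),cube=((.53,-.412),.05,.095,0),tall=((.543,.413),.04,.155,0),short=((.664,.168),.035,.131,0),green=((.346,-.147),.035,.1,0),purple=((.292,-.257),.035,.1,0))
for n in("top","scene"):
    ss=[snapshot(n) for _ in range(N)]; s=dict(ss[0]); d=np.stack([x["depth"] for x in ss]); s["depth"]=np.median(d,0)
    s["color"]=np.mean([x["color"] for x in ss],0).astype(np.uint8); np.savez("fin_"+n,**s); W=cloud(s)
    for k,(c,r,z,_) in J.items():
        m=measure(W,c,r,z-.004,z+.008); print(n,k,m and {q:m[q].tolist() for q in("mean","rect","circ","z")})
    cv2.imwrite(f"pics/fin_{n}.png",s["color"][:,:,::-1])
W=None
for n in("top","scene"):
    W=cloud(np.load(n+"0.npz"))
    for k,c,r,z in(("platen",(.53,-.412),.05,.045),("wide",(.543,.413),.035,.055),("narrow",(.664,.168),.03,.055)):
        m=measure(W,c,r,z-.004,z+.008); print(n,k,{q:m[q].tolist() for q in("mean","rect","circ")})
E
python3 fin.py
```

```text
width: 0.094
time: 41.25
tool_pos: [0.3115, 0.0648, 0.2062]
top prism {'mean': [656.0, -139.5], 'rect': [656.8, -139.7, 160.2, 40.6, 80.2], 'circ': [657.3, -140.3, 81.2], 'z': [83.6, 85.5, 87.3]}
top cube {'mean': [529.0999755859375, -410.3999938964844], 'rect': [529.5, -410.7, 49.8, 50.2, 61.0], 'circ': [529.3, -410.2, 33.7], 'z': [93.6, 95.6, 97.5]}
top tall {'mean': [540.5999755859375, 409.8999938964844], 'rect': [540.7, 410.3, 46.4, 47.5, 0.7], 'circ': [540.6, 410.6, 24.8], 'z': [153.5, 155.4, 157.0]}
top short {'mean': [661.5999755859375, 167.0], 'rect': [662.0, 167.1, 35.5, 35.1, 45.4], 'circ': [661.9, 167.1, 18.5], 'z': [129.6, 131.4, 133.2]}
top green {'mean': [344.6000061035156, -148.10000610351562], 'rect': [344.5, -147.8, 48.9, 45.9, 90.0], 'circ': [344.6, -148.1, 24.7], 'z': [99.0, 100.7, 102.3]}
top purple {'mean': [291.20001220703125, -258.70001220703125], 'rect': [291.2, -258.8, 48.3, 48.2, 58.6], 'circ': [291.1, -259.3, 24.8], 'z': [98.6, 100.7, 102.3]}
scene prism {'mean': [659.5, -135.8000030517578], 'rect': [658.2, -138.4, 160.2, 40.7, 80.3], 'circ': [657.3, -138.2
[... 869 characters left out ...]
, -412.3, 52.7, 54.1, 60.9], 'circ': [530.1, -412.5, 35.5]}
top wide {'mean': [542.0999755859375, 412.6000061035156], 'rect': [541.9, 412.3, 47.6, 48.3, 2.6], 'circ': [542.8, 413.4, 25.4]}
top narrow {'mean': [662.7000122070312, 167.0], 'rect': [662.6, 166.3, 37.1, 35.9, 7.9], 'circ': [662.4, 167.6, 19.4]}
scene platen {'mean': [532.2999877929688, -409.79998779296875], 'rect': [531.0, -410.8, 58.0, 52.0, 61.7], 'circ': [530.6, -410.0, 36.6]}
scene wide {'mean': [545.5, 414.3999938964844], 'rect': [543.9, 415.0, 50.3, 50.5, 27.6], 'circ': [545.0, 414.6, 26.7]}
scene narrow {'mean': [665.7999877929688, 168.60000610351562], 'rect': [665.2, 168.5, 37.9, 36.8, 15.9], 'circ': [664.8, 168.6, 19.8]}
```

View pics/fin_top.png

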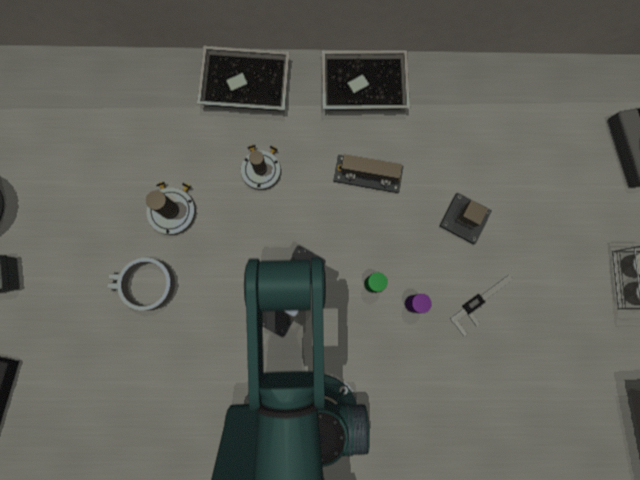

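All four stand in place; ring, calliper and decoys are unmoved (tall (158,201), short (257,158), prism (372,166), cube (475,213)). Prism, cube and short are within about 1–1.5 mm. The tall cylinder is about 3 mm off, (-1.5,-2.6) in both views, so I'll regrasp it and shift it.

```bash

python3 -m creep '[[[15,1,0,0],[30,3,0,0],[42,4,0,0],[45,4,0,0],[45,4,0,0],[45,4,0,0],[45,4,0,0],[45,4,0,0]]]' >/dev/null
python3 -m creep '[[[45,4,0,0],[35,3,0,0],[18,0,0,0],[5,0,0,0],[0,0,0,0],[0,0,0,0]]]' >/dev/null
python3 go.py 542.3 411.9 108 61.2
```

```text
now axes dx 0.4 dy -0.9 dz 97.4 turn -0.0
after turn dx 0.4 dy -0.9 dz 97.4 turn -0.0
t 43.6 tcp [542.9 411.1 205.4] rpy [179.99  -0.    61.15] F [0.1 0.1 0.1] w 94.2
```

```bash

python3 -m creep '[[[0.5,-1,25,0],[0,0,30,0],[0,0,22,0],[0,0,12,0],[0,0,6,0],[0,0,2,0],[0,0,0,0],[0,0,0,0]]]' |grep force
python3 go.py 542.3 411.9 108 61.2
python3 -m creep '[[[0,0,0,0],[0,0,0,0],[0,0,0,0],[0,0,0,0],[0,0,0,0],[0,0,0,0],[0,0,0,0],[0,0,0,0]]]' 0 | tail -2
python3 go.py 542.3 411.9 108 61.2
python3 -m creep '[[[0,0,-2,0],[0,0,-3,0],[0,0,0,0],[0,0,0,0]]]' | tail -2
python3 go.py 543.8 414.5 110 61.2
```

```text
wrist_force: [0.3, -0.3, 1.1]
now axes dx -1.2 dy -0.0 dz 1.0 turn -0.0
after turn dx -1.2 dy -0.0 dz 1.0 turn -0.0
t 44.6 tcp [542.9 412.9 109. ] rpy [ 1.7996e+02 -9.0000e-02  6.1180e+01] F [ 0.3 -0.3  1.1] w 94.0
wrist_force: [0.9, -0.5, -0.7]
width: 0.0495
now axes dx -0.7 dy 0.1 dz -0.0 turn -0.0
after turn dx -0.7 dy 0.1 dz -0.0 turn -0.0
t 45.6 tcp [542.6 412.6 108. ] rpy [ 1.7999e+02 -1.0000e-02  6.1180e+01] F [ 0.9 -0.5 -0.7] w 49.5
wrist_force: [0.1, 0.1, -4.9]
width: 0.05
now axes dx 2.4 dy 0.4 dz 2.7 turn -0.0
after turn dx 2.4 dy 0.4 dz 2.7 turn -0.0
t 46.1 tcp [542.3 412.6 112.7] rpy [-1.7998e+02  3.0000e-02  6.1180e+01] F [ 0.1  0.1 -4.9] w 50.0
```

```bash

python3 -m creep '[[[1.5,0,0,0],[1.5,0,0,0],[0,0,2,0],[0,0,1.5,0],[0,0,0.5,0],[0,0,0,0],[0,0,0,0]]]' | grep force
python3 -m creep '[[[0,0,0.5,0],[0,0,0,0]]]' |grep force
python3 -m creep '[[[0,0,0.5,0],[0,0,0,0]]]' |grep force
python3 go.py 543.8 414.5 108 61.2
```

```text
wrist_force: [0.9, -0.4, -4.7]
wrist_force: [0.6, 0.8, -4.2]
wrist_force: [-0.1, -0.1, -4.6]
now axes dx -0.8 dy 0.3 dz -0.0 turn -0.0
after turn dx -0.8 dy 0.3 dz -0.0 turn -0.0
t 47.48 tcp [543.9 415.3 108. ] rpy [-1.800e+02 -1.000e-02  6.118e+01] F [-0.1 -0.1 -4.6] w 50.1
```

```bash

python3 -m creep '[[[0,0,0.5,0],[0,0,0,0]]]' |grep force
python3 -m creep '[[[0,0,0.3,0],[0,0,0,0]]]' |grep force
python3 -m creep '[[[0,0,0.3,0],[0,0,0,0]]]' |grep force
python3 go.py 543.8 414.5 108 61.2
```

```text
wrist_force: [-0.6, 0.2, -1.5]
wrist_force: [-2.0, -0.5, -0.2]
wrist_force: [-2.4, -2.5, 3.2]
now axes dx -0.8 dy 0.3 dz -0.1 turn -0.0
after turn dx -0.8 dy 0.3 dz -0.1 turn -0.0
t 48.23 tcp [544.  415.4 107.9] rpy [ 1.7998e+02 -5.0000e-02  6.1180e+01] F [-2.4 -2.5  3.2] w 49.8
```

Seated. Release, retreat and recheck.

```bash

python3 -m creep '[[[0,0,0,0],[0,0,0,0],[0,0,0,0],[0,0,0,0],[0,0,-10,0],[0,0,-30,0],[0,0,-40,0],[0,0,-20,0]]]' 1|tail -1
python3 -m creep '[[[-15,0,0,0],[-30,-3,0,0],[-45,-4,0,0],[-45,-4,0,0],[-45,-4,0,0],[-45,-4,0,0],[-45,-4,0,0],[-45,-4,0,0]]]' >/dev/null
python3 -m creep '[[[-45,-4,0,0],[-30,-3,0,0],[-15,0,0,0],[0,0,0,0]]]' |head -2
sed -i 's#pics/fin_#pics/fin2_#' fin.py; python3 fin.py | grep -E "tall|short|wide|cube|prism|platen"
python3 - <<'E'
import cv2,numpy as np
a=cv2.imread("pics/fin2_scene.png"); 
t=lambda v,u:cv2.resize(a[v:v+100,u:u+130],None,fx=3,fy=3,interpolation=cv2.INTER_CUBIC)
cv2.imwrite("pics/fin2_crops.png",np.vstack([np.hstack([t(250,455),t(250,325)]),np.hstack([t(235,175),t(160,95)])]))
b=cv2.imread("pics/scene0.png"); d=cv2.absdiff(a,b).max(2)
E
```

```text
width: 0.0938
time: 50.72
tool_pos: [0.319, 0.0764, 0.208]
top prism {'mean': [656.0999755859375, -139.39999389648438], 'rect': [656.9, -139.7, 160.1, 41.2, 80.3], 'circ': [656.7, -140.1, 81.1], 'z': [83.7, 85.4, 87.5]}
top cube {'mean': [528.9000244140625, -410.3999938964844], 'rect': [529.5, -411.0, 49.5, 51.2, 61.4], 'circ': [528.4, -410.5, 33.5], 'z': [93.8, 95.8, 97.5]}
top tall {'mean': [541.9000244140625, 412.70001220703125], 'rect': [542.4, 412.8, 49.1, 46.9, 6.1], 'circ': [542.3, 413.2, 25.0], 'z': [153.3, 155.4, 156.9]}
top short {'mean': [661.5999755859375, 167.0], 'rect': [661.8, 167.1, 35.9, 35.0, 43.7], 'circ': [661.9, 167.1, 18.7], 'z': [129.5, 131.5, 132.9]}
scene prism {'mean': [659.5, -135.6999969482422], 'rect': [658.2, -138.1, 160.3, 40.7, 80.2], 'circ': [658.5, -138.3, 81.7], 'z': [83.3, 84.6, 85.6]}
scene cube {'mean': [531.9000244140625, -408.20001220703125], 'rect': [530.5, -409.7, 52.1, 49.7, 61.1], 'circ': [530.7, -409.9, 34.4], 'z': [92.7, 94.9, 95.8]}
scene tall {'mean': [545.7999877929688, 414.20001220703125], 'rect': [544.2, 414.9, 47.6, 48.8, 57.5], 'circ': [544.1, 414.6, 25.1], 'z': [153.2, 154.7, 155.7]}
scene short {'mean': [665.0, 168.6999969482422], 'rect': [664.1, 169.0, 36.3, 35.8, 11.2], 'circ': [664.2, 168.6, 18.9], 'z': [129.3, 130.7, 131.6]}
top platen {'mean': [529.2999877929688, -412.0], 'rect': [529.2, -412.3, 52.7, 54.1, 60.9], 'circ': [530.1, -412.5, 35.5]}
top wide {'mean': [542.0999755859375, 412.6000061035156], 'rect': [541.9, 412.3, 47.6, 48.3, 2.6], 'circ': [542.8, 413.4, 25.4]}
scene platen {'mean': [532.2999877929688, -409.79998779296875], 'rect': [531.0, -410.8, 58.0, 52.0, 61.7], 'circ': [530.6, -410.0, 36.6]}
scene wide {'mean': [545.5, 414.3999938964844], 'rect': [543.9, 415.0, 50.3, 50.5, 27.6], 'circ': [545.0, 414.6, 26.7]}
```

View pics/fin2_crops.png

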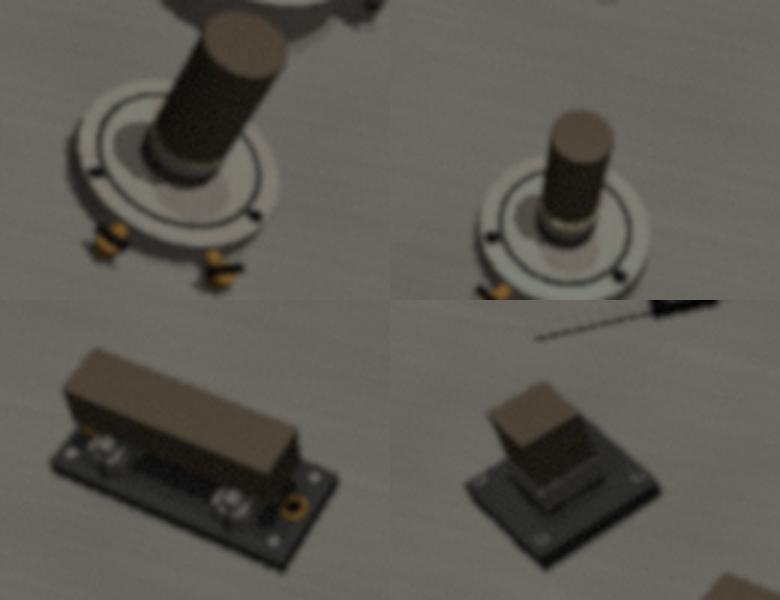

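All four are upright and centred. Tall, top left (245,45), is now within 0.5 mm; short, top right (582,137), within 1 mm; prism lies on both rollers (180,410); cube is square on its platen (540,410). Handing in.

```bash
python3 -c "
from bench import ticket; print(ticket.close_job())"
```

```text
the job is handed in; nothing more can be done
None
```

All four specimens are on their fixtures, and I handed the job in at about 51 s of the 112 s allowed. I placed them in the order prism, cube, tall cylinder, short cylinder. Each was lowered until the wrist force showed light contact, and the forces I read stayed below 10 N.

| Specimen | Distance from fixture centre at the last check | Angle to fixture |
|---|---|---|
| prism | about 1.2 mm | about 0.1° |
| cube | about 1–1.5 mm | about 0.5° |
| tall_cyl | about 0.5 mm | upright |
| short_cyl | about 1 mm | upright |

- **Tall cylinder:** it first stood about 3 mm off centre, so I gripped it again, lifted it a few millimetres, and set it down 3 mm over.
- **Cube:** the two cameras disagreed slightly on its remaining error (about 1.5 mm from the top camera, 1 mm from the scene camera). I left it.
- **Heights:** the tops of all four measured within 1 mm of what they should be when seated.
- **Surroundings:** the green and purple cylinders measured within about 1 mm of where they started. The split ring and calliper looked unmoved in the pictures; I did not measure them.

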